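# Stand the gas cylinder up in its bench cage

## Task

Stand the torch's gas cylinder in its bench cage: give the red key a quarter turn while the gate stays shut, then swing the gate wide open. Slide the lying cylinder in foot first until its foot butts squarely against the cage's back plate, and only then tip it up by its valve end until it stands upright inside the cage, never carrying it through the air. Leave the key turned and the gate open, and disturb nothing else on the table.

Things in the scene. Friction and masses are not known exactly. Their poses are not given: they have to be found in the camera images.
- cage_stop (a point): Grey steel bench cage for one gas cylinder, fixed, open at the top; place and heading vary. Point on the bench at the middle of the back plate's inner face (the stop face, upright, 190 mm wide, 130 mm high, the plane x = 0). x points out through the back plate, so the gate side is -x; y points to the latch post's side. Plate, lip and ribs reach x = 18 mm.
- cage_mouth (a point): Point on the bench in the middle of the cage's front opening, at the shut gate's plane, 128 mm from cage_stop along its -x; same axes. Side rails (6 mm thick, tops 101 mm high) run back from here to the back plate, 78 mm to either side of the middle (150 mm clear). Foot bolts, 9 mm high, stand outside the rails, 99 mm from the middle.
- latch_post (a point): Centre of the latch post's top, 92 mm above the bench; same axes as cage_stop. Grey post 36 x 36 mm, beside the mouth on the robot's side (13 mm further out than cage_mouth and 90 mm to the side, +y). The cam lock with the red key sits on it.
- key_bow (a point): Centre of the red key's bow, about 133 mm above the bench: an upright plate 9 mm thick (this point's x), 36 mm wide (y), 30 mm high. Below it a 12 mm shank and the lock barrel (22 mm diameter, top 108 mm above the bench); the upright turning axis passes through this point. The cam, at 98 mm height, points along this point's -y, 41 mm from the axis: locked, it lies across the outside of the gate's top rail.
- key (a joint): The key's turn in rad: 0 locked (it may start up to 0.12), 1.571 fully turned, at its end stop; it grows as the key is turned clockwise seen from above, and stays where it is left (friction about 0.1 N m).
- gate (a joint): The gate's opening in rad: 0 shut, 1.571 square to the cage's front, 2.2 its end stop. It swings outwards about its upright hinge, towards the cage's -x and then on to the hinge side, and stays where it is left (friction about 0.05 N m). The locked cam holds it shut.
- gate_hinge (a point): Point on the gate's hinge axis at the height of the gate's top edge, 108 mm above the bench. Yellow framed steel gate, 138 mm from hinge to free edge, 12 mm thick (4 mm in the middle sheet), 12 to 108 mm above the bench. This point turns with it: y from hinge to free edge, x towards its inside face. No handle: push it from its inside face, reached from above in the empty cage. Hinge post 112 mm high.
- gate_edge (a point): Top of the gate's free edge, 138 mm from the hinge axis, 108 mm above the bench; turns with the gate.
- gas_mid (a point): Centre of the loose gas cylinder, on its axis, 49 mm above the bench while it lies. x points from foot to valve end. Blue steel with a white band, black foot and yellow valve cap: 98 mm in diameter, 203 mm long overall, 0.4 to 0.85 kg. It starts lying in front of the cage, clear of the gate's swing, foot towards the cage and roughly in line with it. It can roll.
- gas_foot (a point): Centre of the cylinder's flat foot face (98 mm across), 101.5 mm from gas_mid; same axes. The body is straight from here to 152 mm.
- gas_cap (a point): Centre of the yellow cap's end face, 203 mm from the foot; same axes. The cap is 32 mm in diameter and 32 mm long (171 to 203 mm from the foot); while the cylinder lies there is 33 mm of free height under it. Behind the cap is the domed shoulder: 36 mm diameter at 172 mm from the foot, 72 at 168, 92 at 160, 98 at 152.
- torch: Bystander: brass torch head, 160 mm long, 32 mm high, lying loose on the far side. Origin under its centre.
- basin: Bystander: white plastic bowl, 150 mm across, 70 mm high, on the far side. Origin under its centre.
- pinch: Bystander: grey clay bowl, 104 mm across, 62 mm high, on a fixed round wooden bat (260 mm across, 18 mm thick). Origin under its centre.
- crock: Bystander: brown tool crock, 86 mm across, with tools up to 210 mm high. Origin under its centre.
- glaze: Bystander: green glaze jar, 72 mm across, 95 mm high. Origin under its centre.
- prop: Bystander: cream kiln prop, 48 mm across, 100 mm high. Origin under its centre.
- spanner: Bystander: steel spanner, 170 mm long, lying on the near side. Origin under its centre.

How it is judged (in metres and radians):
On the way, in this order (a step that is already met when the one before it is completed fails the run):
1. the key is turned a quarter turn while the gate is still shut (value of joint key above 1.4 rad and value of joint gate below 0.15 rad), for 0.1 s.
2. the gate is swung wide open (value of joint gate above 1.45 rad), for 0.2 s.
3. the cylinder, still lying, has its foot against the back plate (x of gas_foot in the frame of cage_stop above -0.012 m and y of gas_foot in the frame of cage_stop between -0.035 and 0.035 m and angle between gas_mid's own x axis and vertical above 1.45 rad), for 0.1 s.
4. the cylinder stands upright in the cage (angle between gas_mid's own x axis and vertical below 0.06 rad and height (world z) of gas_foot below 0.008 m and height (world z) of gas_cap above 0.19 m), for 0.2 s.
At the end, for the whole second after the job is handed in: The cylinder stands at rest on its foot, upright within 0.06 rad, valve end up, inside the cage with its axis within 80 mm of the back plate and within 35 mm of the cage's middle; the key is still turned (over 1.4 rad) and the gate still open (over 1.3 rad) (all of step 4 and x of gas_foot in the frame of cage_stop between -0.08 and 0 m and y of gas_foot in the frame of cage_stop between -0.035 and 0.035 m and linear speed of gas below 0.02 m/s and angular speed of gas below 0.2 rad/s and value of joint key above 1.4 rad and value of joint gate above 1.3 rad); the robot touches nothing.
It fails at once if the cylinder is carried: its foot's centre rises more than 85 mm above the bench (49 mm while it lies) (height (world z) of gas_foot above 0.085 m).
It fails at once if another thing on the table is shifted by more than 25 mm (distance of any of torch, basin, pinch, crock, glaze, prop, spanner from where it was at the start of the episode above 0.025 m).
It also fails if it takes over 72 s, if anything falls off the work surface, if the arm or the gripper's body presses on something with over 40 N, if the wrist force passes 120 N, or if a joint passes its speed limit or range.

## Robot

A 6-joint arm with a two-finger parallel gripper is mounted at the origin on the work surface. World frame = base frame: x ahead of the robot, y to its left, z up, the work surface at z = 0. Lengths are in m, angles in degrees, forces in N, time in s.
With the tool pointing down it reaches from about 0.25 to 0.725 m from the base axis. Payload 9.7 kg.
Tool frame: the origin (TCP) lies at the very end of the fingers, on their centre line; the grasp point (between the pads) lies tcp_to_grasp behind it (tcp_to_grasp is the distance from the TCP to the grasp point, in m); z points along the fingers, y is the direction in which the jaws open and shut (so a half turn about z gives the same grasp; the last joint's range is limited). The gripper opens to 85 mm and grips with 20 to 120 N. Pads are 22 mm wide; open, the fingers measure 114 mm over their backs; the gripper's body (76 mm by 85 mm) begins 54 mm behind the grasp point. The pads swing forward as they close: fully open they stand 13 mm farther back than shut.
Start: joints at [72.708, 4.979, 10.078, 95.1, 0, 90], TCP at [0.163, 0.525, 0.231] pointing down, gripper open.
Joint ranges: [-179.16, 179.16], [-48.56, 103.87], [-65.8, 70.77], [-126.05, 130.52], [-82.76, 87.17], [-180, 180]. Speed limits (degrees/s): [127.2, 127.2, 147.25, 180, 180, 180].

## Interface

Orientations are given as [roll, pitch, yaw] about the fixed x, y, z axes, in that order (R = Rz(yaw) Ry(pitch) Rx(roll)).
In Python, from workcell import * gives the robot as it stands. The module is installed in compiled form; this text tells all that it offers.
- The arm moves only by the shell command python3 -m pendant 'ROWS' [FORCE]. ROWS is JSON, a list of rows, each a list of 3 entries, a list of its own where there are three numbers: the opening in per cent of the stroke, from 0 (shut) to 100 (fully open), then the shift along the world's x, y, z in mm, then the turn, a rotation vector about the world's x, y, z in degrees. A call has 1 to 20 rows; each row is the pose to reach, as a shift and turn from the pose measured when the call began; what a row does not reach only later rows make up. A row lasts 1/8 s, in which the tool goes at most 62.5 mm and 10.7 degrees, less where a joint would pass 70% of its speed; a pose out of reach is approached as far as the arm can. A call with a gripper value outside its range is refused whole. The fingers move at their own pace and stop on an object; FORCE is the grip in N (left out, the last holds). Time passes only in rows, so rows that repeat a pose let the fingers close. It gives the time, the measured TCP pose, the force and the opening at its end, in the units of the state.
- get_obs(): the state, without advancing time (a new reading comes with each control period).
- camera(name): name is "side" or "top"; returns a dict with "img" (480x640x3 uint8, red, green, blue), "fx", "fy", "cx", "cy" (pixels), "k1" (the pictures are not rectified: a ray, as slopes to the right and down, at radius r is drawn at 1 + k1 r^2 times it, then the intrinsics apply), "cam_to_world" (4x4, takes a point from camera to world coordinates). Camera axes: x right, y down, z forward; pixel columns grow to the right and rows downward; lengths in m; the calibration is good to about 2 mm. A picture is of the moment at which its call begins. There is no depth.
- job_done(): hands the job in, once; it reports no verdict.
Trained networks look in a picture, given as the dict that the camera call returned (one of the last four; its "shot" number tells which), for a name from the list of things; names that differ only in an ending like _2 or _b are one class to them, and where a whole thing is asked for, a point or a joint stands for the part that bears it (a point fixed in the world has none). Each returns a list of dicts, best first, with "confidence" (0 to 1); they miss things now and then, are a little off and sometimes report something else, mostly with a low value. They report only what shows in the picture. A call takes as long as a camera call.
- regions_of(picture, label): "region" (480x640 bool, what is visible of it).
- pinpoint(picture, label): "position" ([x, y, z] in m, in world coordinates, good to about 4 mm: a listed point, or the origin of a listed thing).
The state is a dict: "time": time; "q": joint angles; "qd": joint speeds; "joint_efforts": joint torques, N m; "ee_pos": TCP position; "tcp_rot": TCP orientation; "wrist_force": force on the tool from outside, world axes, zero at the start; "torque": the same for the moment, N m; "opening": finger opening in m.
Only numpy, scipy, OpenCV 4.12 (cv2) and the standard library are available. Lean on these libraries where they do the work, as an engineer would, in place of code of your own. Each camera call takes 0.05 s, during which the arm holds its last target. There are 200 camera calls.

## Working session

There is one attempt and no reset: what is moved stays moved. The work goes in short steps, Python scripts to look and compute and a shell command to move; the robot and the scene stay as the last step left them, time stands still between calls to the robot, and variables do not carry over. Pictures are saved under pics/ and viewed, about 8 in all and at most 12, crops included, and the job is handed in when it is done.

```bash
mkdir -p pics
cat > h.py <<'E'
from workcell import *
import numpy as np, cv2
def save(p,n): cv2.imwrite('pics/'+n+'.png',p['img'][:,:,::-1])
def pins(p,labels):
    out={}
    for l in labels:
        r=pinpoint(p,l)
        out[l]=[(np.round(np.array(d['position'])*1000).astype(int).tolist(),round(d['confidence'],2)) for d in r[:2]]
    return out
E
python3 - <<'E'
from h import *
o=get_obs();print({k:np.round(v,3).tolist() if not isinstance(v,dict) else v for k,v in o.items()})
L=["cage_stop","cage_mouth","latch_post","key_bow","gate_hinge","gate_edge","gas_mid","gas_foot","gas_cap","torch","basin","pinch","crock","glaze","prop","spanner"]
P={n:camera(n) for n in("side","top")}
for n,p in P.items():
    save(p,n+'0'); print(n,np.round(p['cam_to_world'],3).tolist(),p['fx'],p['k1'])
    for k,v in pins(p,L).items(): print(k,v)
a=np.hstack([cv2.resize(P[n]['img'],(400,300)) for n in P])
E
```

```text
{'time': 0.0, 'q': [72.709, 5.008, 10.035, 95.1, -0.001, 89.999], 'qd': [0.057, 0.1, -0.086, -0.037, 0.024, -0.102], 'joint_efforts': [0.002, -52.04, 46.48, 0.017, 0.0, 0.0], 'ee_pos': [0.163, 0.525, 0.231], 'tcp_rot': [-179.926, 0.001, 162.71], 'wrist_force': [-0.683, -0.123, 0.651], 'torque': [0.029, -0.045, 0.007], 'opening': 0.085}
side [[0.734, -0.536, 0.417, -0.025], [-0.679, -0.57, 0.463, -0.689], [-0.01, -0.623, -0.782, 1.273], [0.0, 0.0, 0.0, 1.0]] 567.3957983381614 -0.15332611003007815
cage_stop [([548, 330, -2], 0.83)]
cage_mouth [([561, 201, 3], 0.91)]
latch_post [([480, 176, 93], 0.89)]
key_bow [([547, 330, -4], 0.66), ([477, 176, 132], 0.5)]
gate_hinge [([641, 209, 106], 0.74), ([561, 199, -1], 0.26)]
gate_edge [([500, 196, 108], 0.7), ([549, 330, -2], 0.58)]
gas_mid [([570, -71, 47], 0.85)]
gas_foot [([566, 32, 50], 0.81)]
gas_cap [([576, -173, 52], 0.87)]
torch [([750, -248, 1], 0.93)]
basin [([785, -34, -6], 0.77)]
pinch [([570, -536, 20], 0.94)]
crock [([511, 504, 0], 0.75)]
glaze [([383, 514, 3], 0.8)]
prop [([610, 504, 0], 0.65)]
spanner [([391, -325, 2], 0.93), (
[... 157 characters left out ...]
86803 0.030120236959257144
cage_stop [([549, 330, -4], 0.56)]
cage_mouth [([564, 202, -1], 0.56)]
latch_post [([476, 178, 93], 0.96), ([746, -249, 6], 0.63)]
key_bow [([478, 177, 136], 0.47)]
gate_hinge [([632, 208, 106], 0.75)]
gate_edge [([502, 195, 104], 0.64), ([476, 179, 134], 0.49)]
gas_mid [([569, -67, 49], 0.96)]
gas_foot [([565, 30, 44], 0.65)]
gas_cap [([576, -171, 49], 0.8)]
torch [([746, -248, 7], 0.92), ([390, -322, -2], 0.54)]
basin [([786, -30, 2], 0.87), ([577, -170, 48], 0.32)]
pinch [([572, -534, 20], 0.87)]
crock [([514, 509, 2], 0.71), ([786, -30, 1], 0.7)]
glaze [([747, -248, 4], 0.68), ([382, 512, -1], 0.58)]
prop [([607, 504, 0], 0.75)]
spanner [([390, -322, -3], 0.6)]
```

Run:
```python
from h import *
print(tcp_to_grasp)
p=camera("side");
def proj(p,P):
    T=np.linalg.inv(p['cam_to_world']);c=T[:3,:3]@(np.array(P)/1000)+T[:3,3];s=c[:2]/c[2];s=s*(1+p['k1']*(s@s))
    return (int(p['fx']*s[0]+p['cx']),int(p['fy']*s[1]+p['cy']))
im=p['img'][:,:,::-1].copy()
for P in [(548,330,0),(562,201,0),(478,177,133),(637,208,108),(501,195,108),(565,31,49),(576,-172,49)]:
    cv2.circle(im,proj(p,P),3,(255,0,255),1)
cv2.imwrite('pics/a.png',cv2.resize(im,(800,600)))
```

```text
0.0187
```

View pics/a.png

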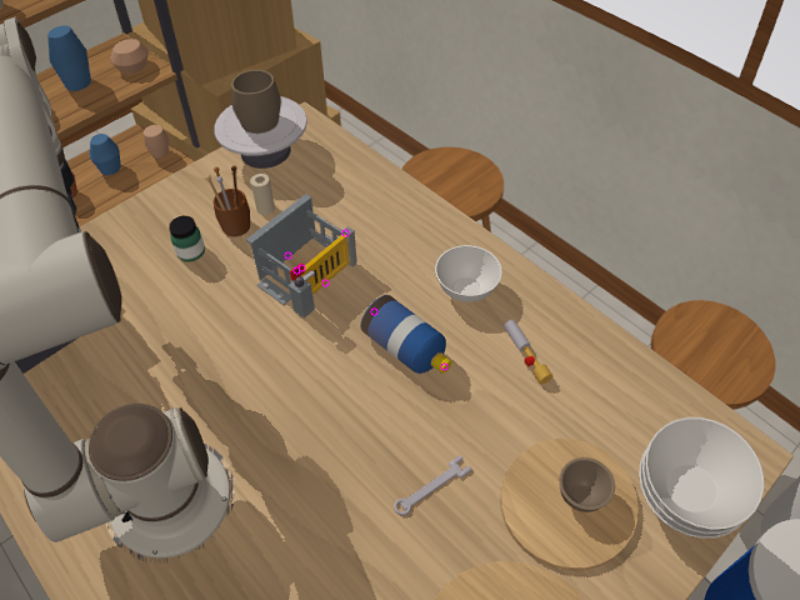

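```bash
python3 -m pendant '[[70,[40,-44,0],[0,0,3]],[70,[80,-88,0],[0,0,6]],[70,[120,-132,0],[0,0,9]],[70,[160,-176,0],[0,0,12]],[70,[200,-220,0],[0,0,15]],[70,[240,-264,0],[0,0,18]],[70,[280,-308,-10],[0,0,21]],[70,[314,-348,-30],[0,0,21]],[70,[314,-348,-50],[0,0,21]],[70,[314,-348,-50],[0,0,21]],[70,[314,-348,-50],[0,0,21]]]' 40
python3 - <<'E'
from h import *
for n in("side","top"):
    p=camera(n);print(n,pins(p,["key_bow","latch_post"]))
    if n=="top":
        cv2.imwrite('pics/b.png',cv2.resize(p['img'][:,:,::-1][180:330,150:350],(800,600),interpolation=cv2.INTER_CUBIC))
    else: cv2.imwrite('pics/c.png',cv2.resize(p['img'][:,:,::-1][150:270,170:330],(800,600),interpolation=cv2.INTER_CUBIC))
o=get_obs();print(o['q'],o['ee_pos'],o['tcp_rot'])
E
```

```text
time: 3.12
ee_pos: [0.4774, 0.1776, 0.1822]
tcp_rot: [180.0, 0.0, -176.2]
wrist_force: [-0.6, -0.1, -0.4]
opening: 0.06
side {'key_bow': [([476, 174, 129], 0.77)], 'latch_post': [([480, 176, 93], 0.77)]}
top {'key_bow': [], 'latch_post': []}
[ 2.04019194e+01 -1.37091148e+00 -1.91784586e+00  8.94045133e+01
 -1.17103202e-03  1.66482545e+01] [0.4774794  0.17758499 0.18182597] [ 1.79987212e+02  4.68525478e-02 -1.76246341e+02]
```

View pics/c.png

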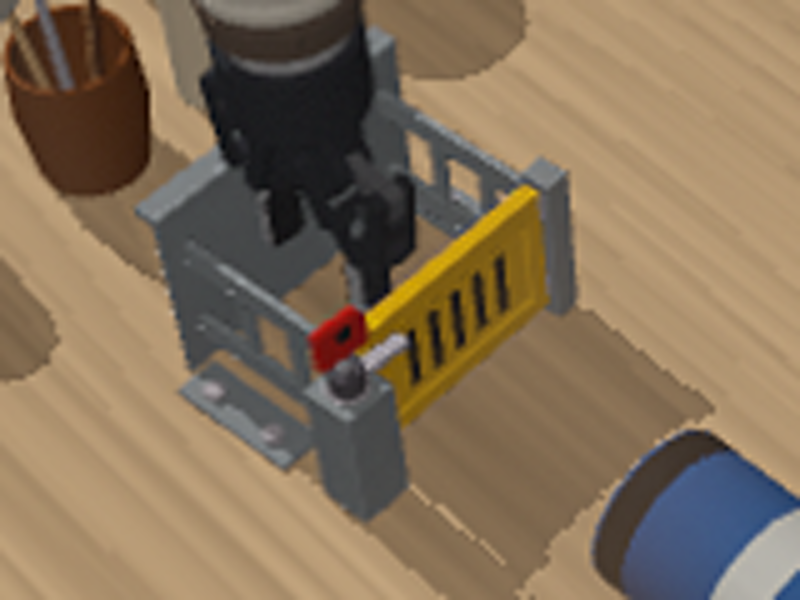

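```bash
python3 -m pendant '[[70,[0,-1,-25],[0,0,0]],[70,[0,-1,-50],[0,0,0]],[70,[0,-1,-65],[0,0,0]],[70,[0,-1,-65],[0,0,0]],[0,[0,-1,-65],[0,0,0]],[0,[0,-1,-65],[0,0,0]],[0,[0,-1,-65],[0,0,0]],[0,[0,-1,-65],[0,0,0]],[0,[0,-1,-65],[0,0,0]]]' 40
```

```text
time: 4.55
ee_pos: [0.4778, 0.1772, 0.1176]
tcp_rot: [179.9, 0.1, -176.2]
wrist_force: [-1.4, 3.9, 5.4]
opening: 0.0082
```

```bash
python3 -m pendant '[[0,[0,0,0],[0,0,-9]],[0,[0,0,0],[0,0,-18]],[0,[0,0,0],[0,0,-27]],[0,[0,0,0],[0,0,-36]],[0,[0,0,0],[0,0,-45]],[0,[0,0,0],[0,0,-54]],[0,[0,0,0],[0,0,-63]],[0,[0,0,0],[0,0,-72]],[0,[0,0,0],[0,0,-81]],[0,[0,0,0],[0,0,-88]],[0,[0,0,0],[0,0,-91]],[0,[0,0,0],[0,0,-91]],[0,[0,0,0],[0,0,-91]]]' 40
python3 -c "
from h import *
o=get_obs();print(o['torque'],o['wrist_force'])"
```

```text
time: 6.18
ee_pos: [0.4764, 0.1757, 0.1177]
tcp_rot: [-179.9, 0.3, 92.8]
wrist_force: [-7.2, -7.0, 7.2]
opening: 0.0085
[-1.40057021  1.73761164  1.34468245] [-7.20820486 -6.96017645  7.24104761]
```

```bash
python3 -m pendant '[[50,[0,0,0],[0,0,0]],[50,[0,0,0],[0,0,0]],[50,[0,0,0],[0,0,0]],[50,[0,0,30],[0,0,0]],[50,[0,0,60],[0,0,0]],[0,[20,20,75],[0,0,0]],[0,[50,50,75],[0,0,0]],[0,[73,69,60],[0,0,0]],[0,[73,69,30],[0,0,0]],[0,[73,69,0],[0,0,0]],[0,[73,69,-38],[0,0,0]],[0,[73,69,-38],[0,0,0]],[0,[73,69,-38],[0,0,0]]]' 40
python3 - <<'E'
from h import *
p=camera("side");print(pins(p,["key_bow","latch_post","gate_edge","gate_hinge"]))
cv2.imwrite('pics/d.png',cv2.resize(p['img'][:,:,::-1][150:270,170:330],(800,600),interpolation=cv2.INTER_CUBIC))
E
```

```text
time: 7.8
ee_pos: [0.5499, 0.245, 0.0812]
tcp_rot: [180.0, 0.3, 92.8]
wrist_force: [0.7, 1.1, -0.3]
opening: 0.0002
{'key_bow': [([475, 178, 131], 0.72), ([570, -71, 47], 0.41)], 'latch_post': [([478, 176, 92], 0.85)], 'gate_edge': [([385, 513, 2], 0.75), ([498, 192, 107], 0.64)], 'gate_hinge': [([634, 211, 107], 0.84)]}
```

View pics/d.png

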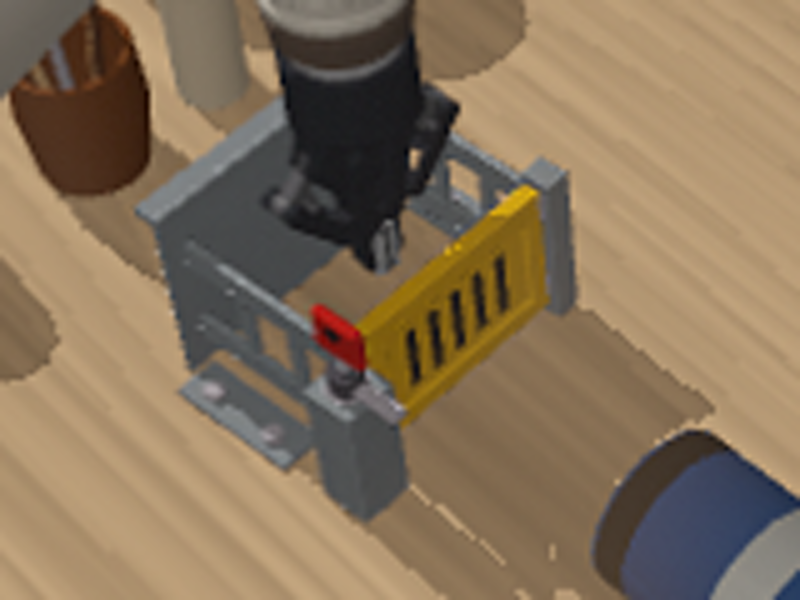

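Run:
```python
import numpy as np
X=np.array([-.1,.995]);Y=np.array([-.995,-.1]);H=np.array([637,208.5]);S=np.array([549.9,245])
for t in range(0,121,10):
    a=np.radians(t);d=17+4*min(1,t/90);r=85
    p=H+(-r*np.sin(a)+d*np.cos(a))*X+(r*np.cos(a)+d*np.sin(a))*Y
    print(t,np.round(p-S))
```

```text
0 [  1. -28.]
10 [  1. -43.]
20 [  3. -57.]
30 [  7. -71.]
40 [ 14. -84.]
50 [ 23. -96.]
60 [  34. -106.]
70 [  47. -114.]
80 [  60. -120.]
90 [  75. -123.]
100 [  90. -124.]
110 [ 105. -122.]
120 [ 120. -118.]
```

```bash
python3 -m pendant '[[0,[1,-14,0],[0,0,0]],[0,[1,-28,0],[0,0,0]],[0,[1,-43,0],[0,0,0]],[0,[3,-57,0],[0,0,0]],[0,[7,-71,0],[0,0,0]],[0,[14,-84,0],[0,0,0]],[0,[23,-96,0],[0,0,0]],[0,[34,-106,0],[0,0,0]],[0,[47,-114,0],[0,0,0]],[0,[60,-120,0],[0,0,0]],[0,[75,-123,0],[0,0,0]],[0,[90,-124,0],[0,0,0]],[0,[105,-122,0],[0,0,0]],[0,[120,-118,0],[0,0,0]],[0,[120,-118,0],[0,0,0]],[0,[120,-118,0],[0,0,0]]]' 40
python3 - <<'E'
from h import *
p=camera("side");print(pins(p,["key_bow","gate_edge","gate_hinge","gas_mid","gas_foot","gas_cap"]))
p=camera("top");print(pins(p,["key_bow","gate_edge","gate_hinge","gas_mid","gas_foot","gas_cap"]))
E
```

```text
time: 10.05
ee_pos: [0.6698, 0.1268, 0.0808]
tcp_rot: [180.0, 0.3, 92.8]
wrist_force: [0.3, 0.1, -0.9]
opening: 0.0003
{'key_bow': [([474, 174, 130], 0.48)], 'gate_edge': [([717, 103, 110], 0.66)], 'gate_hinge': [([641, 212, 108], 0.67)], 'gas_mid': [([570, -69, 47], 0.71)], 'gas_foot': [([566, 30, 47], 0.91)], 'gas_cap': [([579, -174, 52], 0.85)]}
{'key_bow': [], 'gate_edge': [], 'gate_hinge': [], 'gas_mid': [([570, -69, 50], 0.95)], 'gas_foot': [([564, 32, 47], 0.68), ([388, -323, 0], 0.68)], 'gas_cap': [([577, -171, 49], 0.98)]}
```

```bash
python3 -m pendant '[[0,[0,3,50],[0,0,0]],[0,[-5,0,100],[0,0,0]],[50,[-20,-40,140],[0,0,0]],[80,[-35,-90,150],[0,0,0]],[80,[-50,-140,150],[8,0.4,0]],[80,[-65,-190,150],[16,0.8,0]],[80,[-80,-240,150],[24,1.2,0]],[80,[-93,-290,140],[32,1.6,0]],[80,[-93,-330,130],[41,2,0]],[80,[-93,-345,110],[50,2.5,0]],[80,[-93,-345,70],[50,2.5,0]],[80,[-93,-345,30],[50,2.5,0]],[80,[-93,-345,15],[50,2.5,0]],[80,[-93,-345,15],[50,2.5,0]]]' 20
python3 - <<'E'
from h import *
o=get_obs();print(np.round(o['q'],1),o['ee_pos'],o['tcp_rot'])
for n in ("side","top"):
    p=camera(n);print(pins(p,["gas_mid","gas_foot","gas_cap"]))
    save(p,'e'+n)
    if n=="side": cv2.imwrite('pics/e.png',cv2.resize(p['img'][:,:,::-1][150:390,200:520],(800,600)))
E
```

```text
time: 12.5
ee_pos: [0.5768, -0.2177, 0.0962]
tcp_rot: [-180.0, -49.8, 92.8]
wrist_force: [0.2, -0.2, 1.0]
opening: 0.068
[-36.5  45.8  35.5 116.6  36.2  38.2] [ 0.576834   -0.2177311   0.09620149] [-179.96704337  -49.82994917   92.80904819]
{'gas_mid': [([380, 512, 5], 0.49)], 'gas_foot': [([567, 30, 49], 0.73), ([382, 515, 1], 0.37)], 'gas_cap': []}
{'gas_mid': [([573, -66, 46], 0.74)], 'gas_foot': [([565, 33, 50], 0.96)], 'gas_cap': [([577, -170, 51], 0.7)]}
```

View pics/e.png

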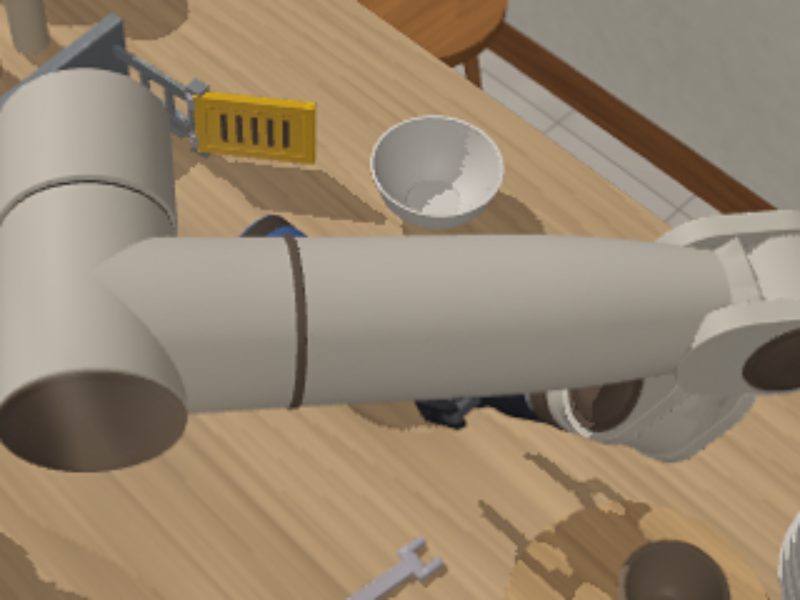

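```bash
python3 -m pendant '[[80,[0,23,-19],[0,0,0]],[80,[0,45,-38],[0,0,0]],[80,[-1,60,-52],[0,0,0]],[80,[-1,68,-59],[0,0,0]],[80,[-1,68,-59],[0,0,0]],[0,[-1,68,-59],[0,0,0]],[0,[-1,68,-59],[0,0,0]],[0,[-1,68,-59],[0,0,0]],[0,[-1,68,-59],[0,0,0]],[0,[-1,68,-59],[0,0,0]]]' 20
python3 - <<'E'
from h import *
o=get_obs();print(o['torque'],o['wrist_force'])
p=camera("top");print(pins(p,["gas_mid","gas_foot","gas_cap"]))
cv2.imwrite('pics/f.png',cv2.resize(p['img'][:,:,::-1][100:400,150:550],(800,600)))
E
```

```text
time: 14.15
ee_pos: [0.5764, -0.1508, 0.0384]
tcp_rot: [179.8, -49.7, 93.0]
wrist_force: [-0.3, -6.5, 4.6]
opening: 0.0312
[-0.77716671  0.00676555  0.14008456] [-0.32776414 -6.52249364  4.5894799 ]
{'gas_mid': [([570, -65, 46], 0.93)], 'gas_foot': [([561, 30, 46], 0.73)], 'gas_cap': [([578, -169, 49], 0.8)]}
```

View pics/f.png

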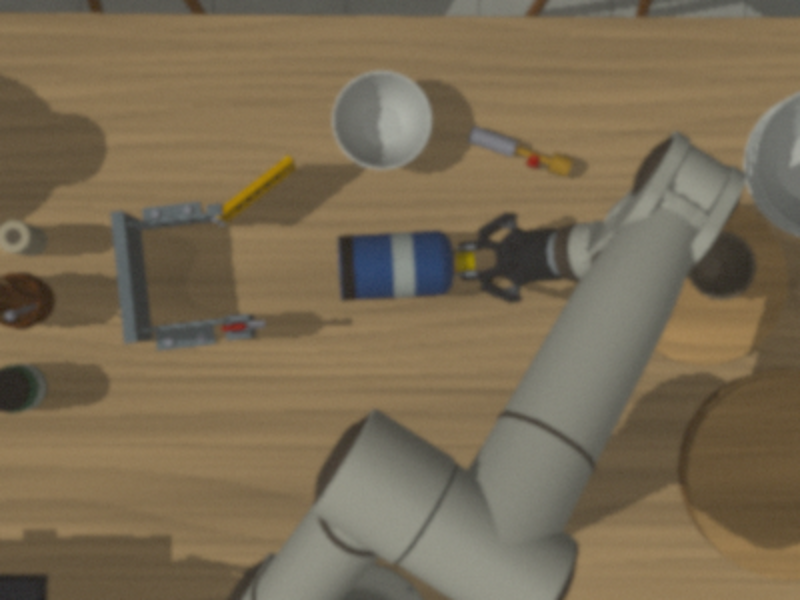

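```bash
python3 -m pendant '[[0,[0,8,0],[0,0,0]],[0,[0,23,0],[0,0,0]],[0,[-1,38,0],[0,0,0.2]],[0,[-1,54,0],[0,0,0.4]],[0,[-2,70,0],[0,0,0.6]],[0,[-2,86,0],[0,0,0.8]],[0,[-3,102,0],[0,0,1]],[0,[-3,118,0],[0,0,1.2]],[0,[-4,134,0],[0,0,1.4]],[0,[-5,150,0],[0,0,1.6]],[0,[-5,166,0],[0,0,1.8]],[0,[-6,182,0],[0,0,2]],[0,[-6,198,0],[0,0,2.2]],[0,[-7,214,0],[0,0,2.4]],[0,[-7,230,0],[0,0,2.5]],[0,[-8,246,0],[0,0,2.5]],[0,[-9,262,0],[0,0,2.5]],[0,[-9,274,0],[0,0,2.5]],[0,[-10,282,0],[0,0,2.5]],[0,[-10,284,0],[0,0,2.5]]]' 20
python3 - <<'E'
from h import *
o=get_obs();print(o['torque'],o['wrist_force'],np.round(o['q'],1))
for n in ("side","top"):
    p=camera(n);print(pins(p,["gas_mid","gas_foot","gas_cap","cage_stop","cage_mouth"]))
E
```

```text
time: 16.85
ee_pos: [0.5664, 0.1333, 0.0384]
tcp_rot: [179.8, -49.7, 95.5]
wrist_force: [0.2, -5.3, 1.1]
opening: 0.0312
[-1.16639411 -0.03857389  0.09602294] [ 0.18120926 -5.34831205  1.10774267] [-8.1 20.3 -5.3 79.5 47.9 69.8]
{'gas_mid': [], 'gas_foot': [], 'gas_cap': [([568, 111, 54], 0.76)], 'cage_stop': [], 'cage_mouth': []}
{'gas_mid': [([558, 216, 51], 0.89), ([786, -31, 4], 0.68)], 'gas_foot': [([548, 314, 47], 0.63)], 'gas_cap': [([513, 509, -2], 0.74), ([568, 114, 48], 0.6)], 'cage_stop': [([550, 331, -2], 0.81), ([549, 317, 46], 0.67)], 'cage_mouth': []}
```

Foot about 15 mm from the plate; creep to contact in small steps.

```bash
python3 -m pendant '[[0,[0,4,0],[0,0,0]],[0,[0,8,0],[0,0,0]],[0,[-1,11,0],[0,0,0]],[0,[-1,13,0],[0,0,0]],[0,[-1,13,0],[0,0,0]]]' 20; python3 -m pendant '[[0,[0,2,0],[0,0,0]],[0,[0,2,0],[0,0,0]]]' 20
```

```text
time: 18.08
ee_pos: [0.5657, 0.1459, 0.0384]
tcp_rot: [179.7, -49.7, 95.5]
wrist_force: [1.6, -5.1, 0.4]
opening: 0.0313
time: 18.32
ee_pos: [0.5659, 0.1475, 0.0383]
tcp_rot: [179.7, -49.6, 95.5]
wrist_force: [0.3, -4.6, 1.0]
opening: 0.0316
```

```bash
python3 -m pendant '[[0,[0,2,0],[0,0,0]],[0,[0,2,0],[0,0,0]]]' 20;python3 -m pendant '[[0,[0,2,0],[0,0,0]],[0,[0,2,0],[0,0,0]]]' 20
```

```text
time: 18.58
ee_pos: [0.5665, 0.1478, 0.0383]
tcp_rot: [179.6, -49.4, 95.5]
wrist_force: [0.9, -15.8, 3.4]
opening: 0.0313
time: 18.82
ee_pos: [0.567, 0.148, 0.0383]
tcp_rot: [179.6, -49.3, 95.4]
wrist_force: [-0.6, -17.2, 5.3]
opening: 0.0312
```

Run:
```python
from h import *
for n in ("top","side"):
    p=camera(n);print(pins(p,["gas_mid","gas_foot","gas_cap","cage_stop","gate_edge","key_bow"]))
    if n=="top":cv2.imwrite('pics/g.png',cv2.resize(p['img'][:,:,::-1][180:300,190:350],(800,600)))
import numpy as np
X=np.array([-.1,.995,0]);Z=np.array([0,0,1])
S=195;g=8 # S grasp dist, g gap
def P(t):
    a=np.radians(t);return (-49*np.sin(a)-S*np.cos(a))*X+(49*np.cos(a)+S*np.sin(a))*Z
def tcp(t):
    f=np.radians(50*(1-t/90));return P(t)+18.7*(np.sin(f)*X-np.cos(f)*Z)
for t in list(range(0,91,5)): print(t,np.round(tcp(t)-tcp(0)).astype(int).tolist(),round(-50*t/90,1))
```

```text
{'gas_mid': [([560, 231, 48], 0.66)], 'gas_foot': [([545, 332, 48], 0.94)], 'gas_cap': [([571, 127, 50], 0.94)], 'cage_stop': [([550, 333, 46], 0.4)], 'gate_edge': [([726, 104, 104], 0.87), ([384, 513, 4], 0.68)], 'key_bow': [([476, 178, 136], 0.44)]}
{'gas_mid': [], 'gas_foot': [], 'gas_cap': [([571, 124, 52], 0.69)], 'cage_stop': [], 'gate_edge': [], 'key_bow': []}
0 [0, 0, 0] 0.0
5 [0, -4, 16] -2.8
10 [1, -7, 32] -5.6
15 [1, -8, 47] -8.3
20 [1, -8, 61] -11.1
25 [1, -6, 75] -13.9
30 [0, -2, 87] -16.7
35 [0, 2, 99] -19.4
40 [-1, 8, 109] -22.2
45 [-2, 16, 119] -25.0
50 [-2, 25, 127] -27.8
55 [-3, 35, 133] -30.6
60 [-5, 46, 138] -33.3
65 [-6, 58, 142] -36.1
70 [-7, 71, 145] -38.9
75 [-9, 85, 146] -41.7
80 [-10, 100, 145] -44.4
85 [-12, 115, 143] -47.2
90 [-13, 131, 139] -50.0
```

View pics/g.png

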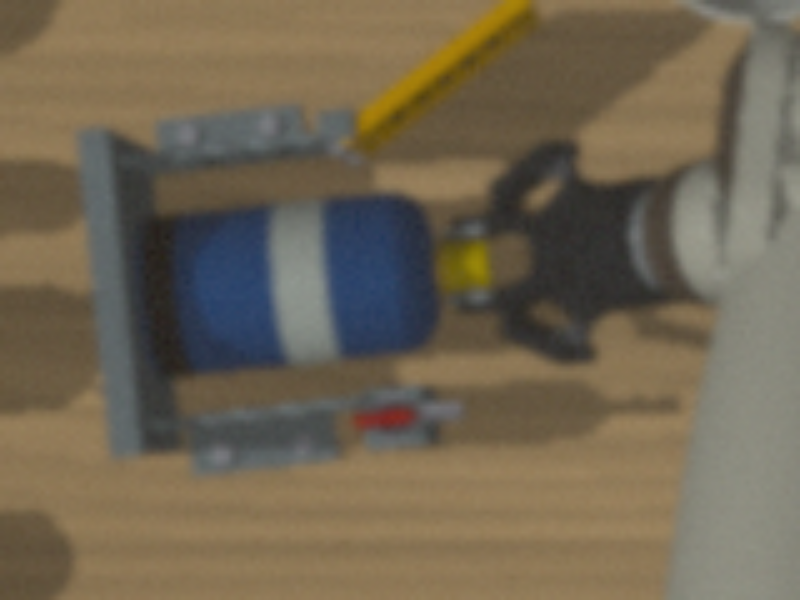

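```bash
python3 -m pendant '[[0,[1,-4,0],[0,0,0]],[0,[1,-8,0],[0,0,0]],[0,[1,-10,8],[-1.4,-0.1,0]],[0,[1,-12,16],[-2.8,-0.3,0]],[0,[2,-14,24],[-4.2,-0.4,0]],[0,[2,-15,32],[-5.6,-0.6,0]],[0,[2,-16,40],[-7,-0.7,0]],[0,[2,-16,47],[-8.3,-0.8,0]],[0,[2,-16,54],[-9.7,-1,0]],[0,[2,-16,61],[-11.1,-1.1,0]],[0,[2,-15,68],[-12.5,-1.2,0]],[0,[2,-14,75],[-13.9,-1.4,0]],[0,[1,-12,81],[-15.3,-1.5,0]],[0,[1,-10,87],[-16.7,-1.7,0]],[0,[1,-6,99],[-19.4,-1.9,0]],[0,[0,0,109],[-22.2,-2.2,0]],[0,[0,0,109],[-22.2,-2.2,0]]]' 20
python3 - <<'E'
from h import *
o=get_obs();print(o['torque'],o['wrist_force'])
ims=[]
for n in ("top","side"):
    p=camera(n);print(pins(p,["gas_mid","gas_foot","gas_cap"]))
    c=p['img'][:,:,::-1]; c=c[180:330,190:340] if n=="top" else c[130:280,150:300]
    ims.append(cv2.resize(c,(400,400)))
cv2.imwrite('pics/i.png',np.hstack(ims))
E
```

```text
time: 21.65
ee_pos: [0.5675, 0.1486, 0.1494]
tcp_rot: [179.3, -26.9, 95.7]
wrist_force: [0.5, -5.8, 5.6]
opening: 0.0313
[-1.21914324  0.08399575  0.11047775] [ 0.52040011 -5.77216596  5.59936455]
{'gas_mid': [([561, 213, 102], 0.75)], 'gas_foot': [([556, 287, 32], 0.92)], 'gas_cap': [([566, 133, 165], 0.83)]}
{'gas_mid': [([561, 210, 101], 0.8), ([556, 290, 34], 0.21)], 'gas_foot': [([559, 284, 34], 0.9)], 'gas_cap': [([572, 131, 174], 0.73), ([561, 210, 103], 0.67)]}
```

View pics/i.png

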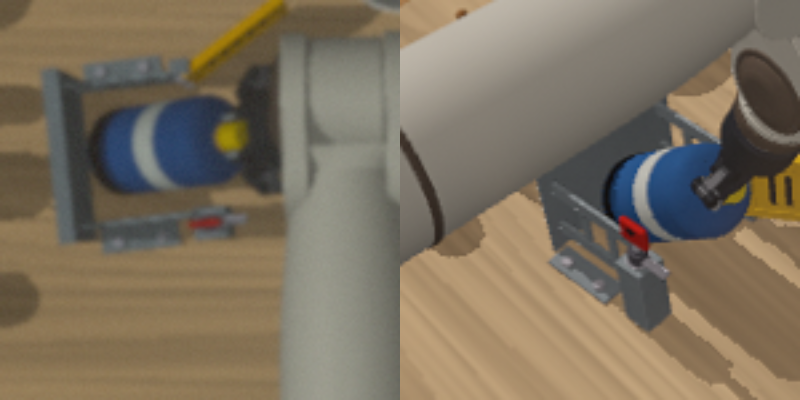

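```bash
python3 -m pendant '[[0,[0,4,5],[-1.4,-0.1,0]],[0,[-1,8,10],[-2.8,-0.3,0]],[0,[-1,12,14],[-4.2,-0.4,0]],[0,[-1,17,18],[-5.6,-0.6,0]],[0,[-2,27,24],[-8.4,-0.8,0]],[0,[-4,38,29],[-11.2,-1.1,0]],[0,[-5,50,33],[-14,-1.4,0]],[0,[-6,63,36],[-16.8,-1.7,0]],[0,[-8,77,37],[-19.6,-2,0]],[0,[-9,85,37],[-21,-2.1,0]],[0,[-9,93,36],[-22.4,-2.2,0]],[0,[-10,101,35],[-24,-2.4,0]],[0,[-11,108,34],[-25.2,-2.5,0]],[0,[-12,116,32],[-26.6,-2.7,0]],[0,[-12,124,30],[-28,-2.8,0]],[0,[-12,124,29],[-28,-2.8,0]],[0,[-12,124,29],[-28,-2.8,0]]]' 20
python3 - <<'E'
from h import *
o=get_obs();print(o['torque'],o['wrist_force'])
ims=[]
for n in ("top","side"):
    p=camera(n);print(pins(p,["gas_mid","gas_foot","gas_cap"]))
    c=p['img'][:,:,::-1]; c=c[180:330,190:340] if n=="top" else c[130:280,150:300]
    ims.append(cv2.resize(c,(400,400)))
cv2.imwrite('pics/j.png',np.hstack(ims))
E
```

```text
time: 24.18
ee_pos: [0.5565, 0.2716, 0.1788]
tcp_rot: [179.1, 1.2, 95.5]
wrist_force: [1.2, -1.1, 6.1]
opening: 0.0314
[-0.22609253  0.04495729  0.00228504] [ 1.18623561 -1.05151646  6.13435551]
{'gas_mid': [], 'gas_foot': [([557, 271, -2], 0.77)], 'gas_cap': [([558, 268, 202], 0.79), ([573, -537, 18], 0.3)]}
{'gas_mid': [([556, 269, 102], 0.86)], 'gas_foot': [([558, 267, -5], 0.64)], 'gas_cap': [([555, 267, 207], 0.64)]}
```

View pics/j.png

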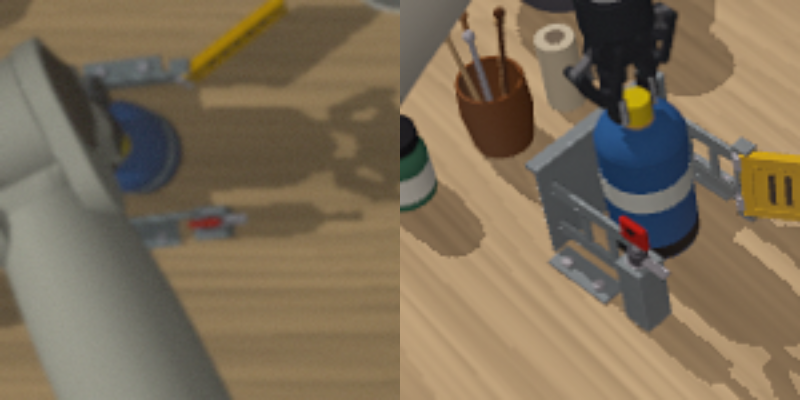

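```bash
python3 -m pendant '[[45,[0,0,0],[0,0,0]],[55,[0,0,0],[0,0,0]],[60,[0,0,0],[0,0,0]],[60,[0,0,0],[0,0,0]],[60,[0,0,25],[0,0,0]],[60,[0,0,50],[0,0,0]],[60,[0,0,85],[0,0,0]],[60,[-30,0,120],[0,0,0]],[60,[-80,-30,140],[0,0,0]],[60,[-130,-80,150],[0,0,0]],[60,[-180,-130,150],[0,0,0]],[60,[-200,-160,150],[0,0,0]],[60,[-200,-160,150],[0,0,0]]]' 20
python3 - <<'E'
from h import *
o=get_obs();print(o['ee_pos'],o['wrist_force'])
ims=[]
for n in ("top","side"):
    p=camera(n)
    for k,v in pins(p,["gas_mid","gas_foot","gas_cap","cage_stop","cage_mouth","key_bow","gate_edge","gate_hinge","torch","basin","pinch","crock","glaze","prop","spanner"]).items():print(k,v)
    c=p['img'][:,:,::-1]; c=c[180:330,190:340] if n=="top" else c[130:280,150:300]
    ims.append(cv2.resize(c,(400,400)))
cv2.imwrite('pics/k.png',np.hstack(ims))
E
```

```text
time: 26.2
ee_pos: [0.3548, 0.1097, 0.3303]
tcp_rot: [178.9, 1.1, 95.4]
wrist_force: [1.1, -0.3, 0.1]
opening: 0.0513
[0.3547609  0.10974596 0.33032789] [ 1.11980106 -0.34528877  0.10763352]
gas_mid [([556, 269, 103], 0.58), ([573, -537, 19], 0.58)]
gas_foot [([557, 271, -2], 0.73)]
gas_cap [([555, 271, 203], 0.68)]
cage_stop [([549, 331, -2], 0.83)]
cage_mouth [([572, -535, 20], 0.43)]
key_bow [([477, 178, 137], 0.38)]
gate_edge [([724, 104, 105], 0.73)]
gate_hinge [([637, 211, 104], 0.87), ([511, 507, 1], 0.17)]
torch [([748, -249, 4], 0.94)]
basin [([787, -30, 2], 0.83)]
pinch [([573, -536, 19], 0.91)]
crock [([514, 507, 2], 0.68), ([558, 275, 206], 0.31)]
glaze [([384, 513, 1], 0.72)]
prop [([607, 504, -3], 0.53)]
spanner [([388, -325, 0], 0.85), ([474, 176, 137], 0.53)]
gas_mid [([555, 269, 100], 0.78)]
gas_foot [([562, 269, -3], 0.83), ([476, 173, 128], 0.24)]
gas_cap [([558, 267, 206], 0.88)]
cage_stop [([548, 328, 0], 0.96), ([636, 212, 110], 0.31)]
cage_mouth [([570, -537, 18], 0.36)]
key_bow [([476, 176, 133], 0.68)]
gate_edge [([721, 105, 108], 0.65)]
gate_hinge [([640, 214, 106], 0.62)]
torch [([749, -248, 2], 0.98)]
basin [([572, -537, 17], 0.71), ([784, -33, -2], 0.55)]
pinch [([573, -536, 19], 0.7), ([639, 210, 107], 0.47)]
crock [([512, 504, -1], 0.41)]
glaze [([381, 513, 2], 0.82), ([573, -539, 19], 0.52)]
prop [([612, 504, 2], 0.5), ([720, 103, 108], 0.43)]
spanner [([391, -328, 5], 0.83)]
```

View pics/k.png

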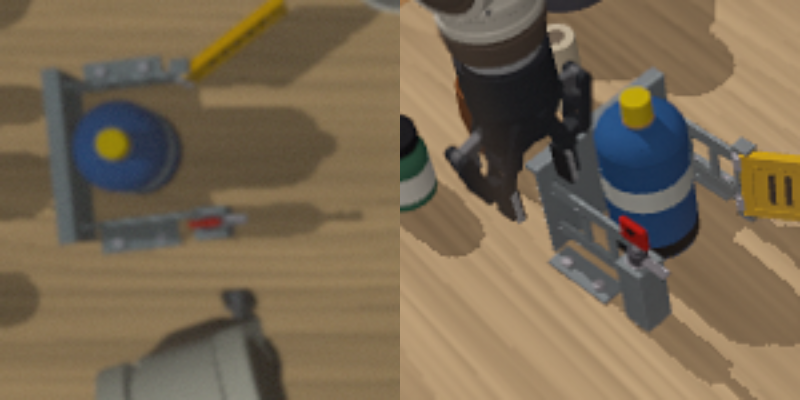

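The cylinder stands upright and centred in the cage, the key is turned, the gate is open, and the arm is clear of everything.

```bash
python3 -c "
from h import *
print(job_done())"
```

```text
the job is handed in; nothing more can be done
None
```

The cylinder is standing upright in its cage and the job is handed in at about 26 s of the 72 s allowed; `job_done()` gave no verdict.

**What I did:**
- Turned the red key a quarter turn to its end stop with the gate still shut.
- Pushed the gate open from inside to about 2.1 rad.
- Gripped the cylinder's cap at 20 N and slid it in, still lying, until the foot met the back plate. The wrist force rose to about 17 N there.
- Backed it off about 8 mm, tipped it up with its foot on or close to the bench, then released and withdrew.

**Last checks, from both cameras after release:**
- **Cylinder:** the foot is at bench height and the cap end at 203–206 mm. Its axis is about 60 mm from the back plate (limit 80) and within about 5 mm of the cage's middle.
- **Key and gate:** the key's cam points outward and the gate is still wide open.
- **Bystanders:** all seven are within about 5 mm of where they started, which is the measuring error.
- **Arm:** it is clear of everything.

No check failed. The networks disagreed by a few millimetres (foot at x = 557 mm from the top camera, 562 mm from the side), and their low-confidence stray reports were ignored.

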